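# Park a captive screw and open the shield cover

## Robot

A 6-joint arm with a two-finger parallel gripper is mounted at the origin on the work surface. World frame = base frame: x ahead of the robot, y to its left, z up, the work surface at z = 0. Lengths are in mm, angles in rad, forces in N, time in s.
With the tool pointing down it reaches from about 275 to 1000 mm from the base axis. Payload 8.4 kg.
Tool frame: the origin (TCP) lies midway between the tips of the shut fingers; the grasp point (between the pads) lies 19 mm behind it; z points along the fingers, y is the line along which they close (so a half turn about z gives the same grasp; the last joint's range is limited). The gripper opens to 85 mm and grips with 20 to 120 N. Pads are 22 mm wide; open, the fingers measure 114 mm over their backs; the gripper's body (76 mm by 85 mm) begins 54 mm behind the grasp point. The pads swing forward as they close: fully open they stand 13 mm farther back than shut.
Start: joints at [-1.251, 0.353, 1.633, -0, 1.155, -0.002], TCP at [197.67, -592.92, 231.281] pointing down, gripper open.
Joint ranges: [-2.63, 2.63], [-0.92, 2.1], [0.06, 2.66], [-1.3, 4.44], [0, 2.69], [-3.02, 3.02]. Speed limits (rad/s): [2.22, 2.22, 2.79, 3.14, 3.14, 3.14].

## Interface

Orientations are given as [roll, pitch, yaw] about the fixed x, y, z axes, in that order (R = Rz(yaw) Ry(pitch) Rx(roll)).
In Python, from rig import monitor, imaging, r gives the robot as it stands.
- The arm moves only by the tool drive_tool, never from a script. Its argument "plan" is a list of rows, each an object of numbers: "x", "y", "z": the shift along the tool's x, y, z in units of 50 mm (1.0 is 50 mm); "ax", "ay", "az": the turn, a rotation vector about the tool's x, y, z in units of 6 degrees (1.0 is 6 degrees); "hand": the finger opening in mm, from 0 to 85.4. In form: [{"x": .., "y": .., "z": .., "ax": .., "ay": .., "az": .., "hand": ..}, ...]. A call has 1 to 8 rows; each row is the pose to reach, as a shift and turn from the pose commanded when the call began, along the tool's axes at that moment; what a row does not reach only later rows make up. A row lasts 1/10 s, in which the tool goes at most 50 mm and 8.59 degrees, less where a joint would pass 70% of its speed; a pose out of reach is approached as far as the arm can. A call with a gripper value outside its range is refused whole. The fingers move at their own pace and stop on an object; "grip_force" is the grip in N (left out, the last holds). Time passes only in rows, so rows that repeat a pose let the fingers close. It gives the time, the measured TCP pose, the force, the opening and the grip force at its end, in the units of the state.
- monitor.sense(): the state, without advancing time (a new reading comes with each control period).
- imaging.grab_frame(name): name is "scene" or "top" or "wrist"; returns the picture (384x512x3 uint8, red, green, blue); there is no depth.
- imaging.camera_info(name): a dict with "mtx" (3x3 intrinsics, pixels), "R" (3x3) and "t" (3): a world point X has camera coordinates R X + t. Camera axes: x right, y down, z forward; pixel columns grow to the right and rows downward; lengths in mm; the calibration is good to about 2 mm. A picture is of the moment at which its call begins: read the wrist's pose just before it. camera_info takes no time and is no camera call; for the wrist camera it gives the pose at the moment of the call.
- r.sign_off(): hands the job in; it is judged then, once.
The state is a dict: "clock": time; "qpos": joint angles; "qvel": joint speeds; "joint_efforts": joint torques, N m; "eef_pos": TCP position; "tcp_rot": TCP orientation; "contact_force": force on the tool from outside, world axes, zero at the start; "wrist_torque": the same for the moment, N m; "opening": opening from 0.0 (shut) to 1.0 (fully open); "grasp_force": force on a finger pad.
Only numpy, scipy, OpenCV 4.12 (cv2) and the standard library are available. Lean on these libraries where they do the work, as an engineer would, in place of code of your own. Each camera call takes 0.05 s, during which the arm holds its last target. There are 200 camera calls.

## Task

Open the shield cover of the black instrument module. Gently pull its spring-loaded captive screw outward, feel for the place where its thread lets it in, and drive it anticlockwise to its stop so that it stays parked out when you let go; then slide the cover fully open. Do not heave on the screw when it meets resistance, do not force the cover, and leave everything else where it is.

Things in the scene. Friction and masses are not known exactly. Their poses are not given: they have to be found in the camera images.
- unit: the instrument module: a black case 150 x 260 x 60 mm (x, y, z), fixed; origin at the centre of its underside, z up, y along its length. On its top near the -y end, at x = 30, y = -90 mm, an aluminium boss (upright cylinder 44 mm across, top at z = 114 mm) on a small bridge carries the captive screw. An aluminium cover lies on top between two rails.
- captive_screw: the screw; origin on its upright axis, level with the boss's top at rest. Lift = height above rest. A spring pulls it in: 3 N at rest plus 0.3 N per mm of lift. It turns easily (under 0.1 Nm), anticlockwise seen from above to engage. This pose rises with the screw but does not show its turn. Lifted under 13 mm, its tip pins the cover.
- screw_head (a point): centre of the screw's knurled steel head, on its axis: an upright cylinder 26 mm across and 24 mm tall (12 mm above and below this point), taken from above in any direction. At rest its underside is 2 mm above the boss's top and this point is at z = 128 mm in the module's frame; it rises with the screw. Does not show the turn.
- thread_ring: the threaded ring inside the boss, out of sight, origin on the screw's axis at the boss's top. It floats on a stiff spring of 6 N per mm along the axis, so the screw's lug pressed on lip, roof or flight is felt as a rising force; over 25 N between screw and ring spoils the thread.
- entry (a point): at the boss's top on the axis: how the thread is entered. At the start the lug is under a flat lip: the screw comes out 6 mm, then meets it. A gap in the lip, 0.8 rad wide, begins 0.15 to 0.9 rad further anticlockwise; it cannot be seen. Find it by feel: pull lightly, let off, turn on a little, pull again. In the gap it comes out to 17 mm lift and meets the roof; let go there it snaps back.
- thread_end (a point): same place: how the thread runs. From the gap, at 15 to 17 mm lift, the lug turns anticlockwise between flight and roof (2.5 mm play): level up to 0.2 rad past the gap's far edge, then rising 3 mm per rad, until the turn stops 2.1 rad past that edge at 19 to 21 mm lift. Let go there it stays out; let go earlier in the thread it stays, but lower. It can be let go and regripped on the way.
- cover_tab (a point): centre of the upright grip tab of the cover, 12 x 34 x 28 mm (module's x, y, z; its foot, 14 mm below this point, is on the cover's plate). Shut, it is at x = -10, y = 15, z = 79.5 mm in the module's frame. The cover slides only along the module's +y, 65 mm to its stop, against about 3 N of friction, once the screw is lifted over 13 mm.
- cover: the aluminium shield cover, a plate 112 x 84 x 4 mm with a tongue 24 mm wide under the bridge; origin at the module's origin when shut, moving with it along the module's y
- standoff: loose aluminium standoff, 18 mm across, 22 mm tall, standing on the module's top near its +y end (module x = -45, y = 112 mm); origin under it. Leave it.
- driver: screwdriver, 170 mm long, lying in front of the module (on its -x side), along its y. Leave it.
- vial_a: amber glass vial 30 mm across, 62 mm tall, behind the module (+x side). Leave it.
- vial_b: second amber vial of the same size, also behind the module. Leave it.
- dish: white bowl 64 mm across, 22 mm tall, behind the module (+x side). Leave it.
- bracket: L-shaped aluminium bracket 50 x 35 x 39 mm on the bench beyond the module's +y end. Leave it.

How it is judged:
By the outcome, as a careful person would: the job done as asked, in the order asked, and still so for the second after the job is handed in, with the robot touching nothing.
It also fails if it takes over 72 s, if anything falls off the work surface, if the arm or the gripper's body presses on something with over 40 N, if the wrist force passes 120 N, or if a joint passes its speed limit or range.

## Working session

There is one attempt and no reset: what is moved stays moved. The work goes in short steps, Python scripts to look and compute and a tool call to move; the robot and the scene stay as the last step left them, time stands still between calls to the robot, and variables do not carry over. Pictures are saved under pics/ and viewed, at most 10 in all, crops included, and the job is handed in when it is done.

Besides the shell and the picture viewer there is one more tool, called after "Request:" in YAML: its name, and indented under it one key for each argument. drive_tool: Moves the arm, as the interface text tells. Its arguments: {"type":"object","properties":{"plan":{"type":"array","items":{"type":"object","properties":{"x":{"type":"number"},"y":{"type":"number"},"z":{"type":"number"},"ax":{"type":"number"},"ay":{"type":"number"},"az":{"type":"number"},"hand":{"type":"number"}}}},"grip_force":{"type":"number"}},"required":["plan"]}

```bash
mkdir -p pics; ls
python3 - <<'E'
from rig import monitor, imaging, r
import cv2
for n in ("scene","top"):
    im=imaging.grab_frame(n); cv2.imwrite(f"pics/{n}0.png",cv2.resize(im[:,:,::-1],(800,600),interpolation=cv2.INTER_CUBIC))
    c=imaging.camera_info(n);print(n,c)
print(monitor.sense())
E
```

```text
pics
scene {'mtx': array([[376.40200357,   0.        , 256.30239931],
       [  0.        , 376.40200357, 191.22619629],
       [  0.        ,   0.        ,   1.        ]]), 'R': array([[-0.82290308,  0.56813977,  0.00690832],
       [ 0.36804754,  0.54227032, -0.75530385],
       [-0.43286433, -0.61899928, -0.65533836]]), 't': array([ 435.8476184 , -183.90116517,  999.23671992])}
top {'mtx': array([[387.25919644,   0.        , 259.82567202],
       [  0.        , 387.25919644, 190.12126551],
       [  0.        ,   0.        ,   1.        ]]), 'R': array([[-0.01606797, -0.99985806,  0.0050678 ],
       [-0.99361599,  0.01540121, -0.11175895],
       [ 0.11166504, -0.00683119, -0.99372242]]), 't': array([ 78.89668285, 590.64947407, 869.86403601])}
{'clock': 0.1, 'qpos': array([-1.25136869e+00,  3.53591920e-01,  1.63409719e+00, -5.37558675e-06,
        1.15523519e+00, -2.42506437e-03]), 'qvel': array([ 5.16867141e-04,  4.71972852e-04, -1.31090182e-03,  4.20144907e-04,
       -2.46083757e-03, -5.83793391e-05]), 'joint_efforts': array([-7.32512308e-04, -6.06362128e+01, -3.42820466e+01, -7.78689719e-05,
        3.95000505e-03, -3.38120128e-05]), 'eef_pos': array([ 197.54117223, -592.4731039 ,  230.61261841]), 'tcp_rot': array([-3.14026099e+00,  1.68582689e-06,  3.21854872e-01]), 'contact_force': array([-0.1268999 ,  1.39179842,  0.218014  ]), 'wrist_torque': array([0.04793159, 0.00632533, 0.01815223]), 'grasp_force': 0.0, 'opening': 1.0019264673446888}
```

View pics/top0.png

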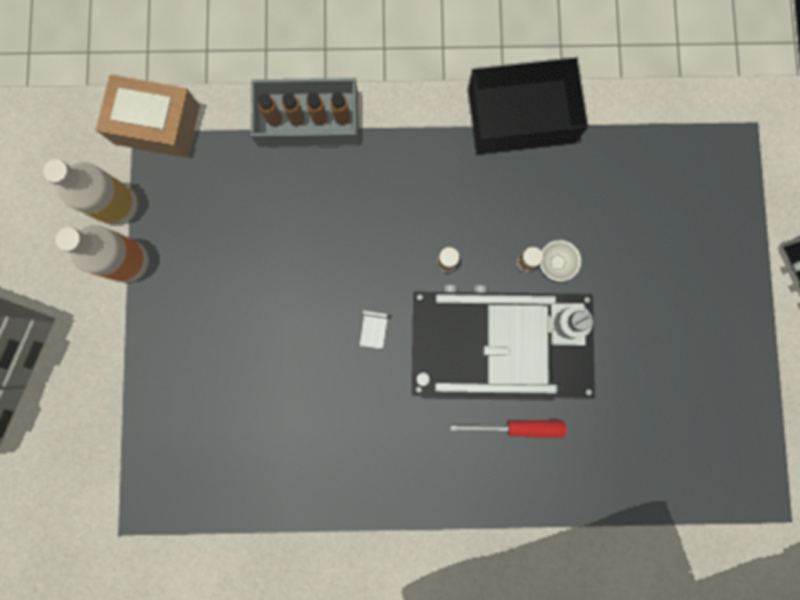

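View pics/scene0.png

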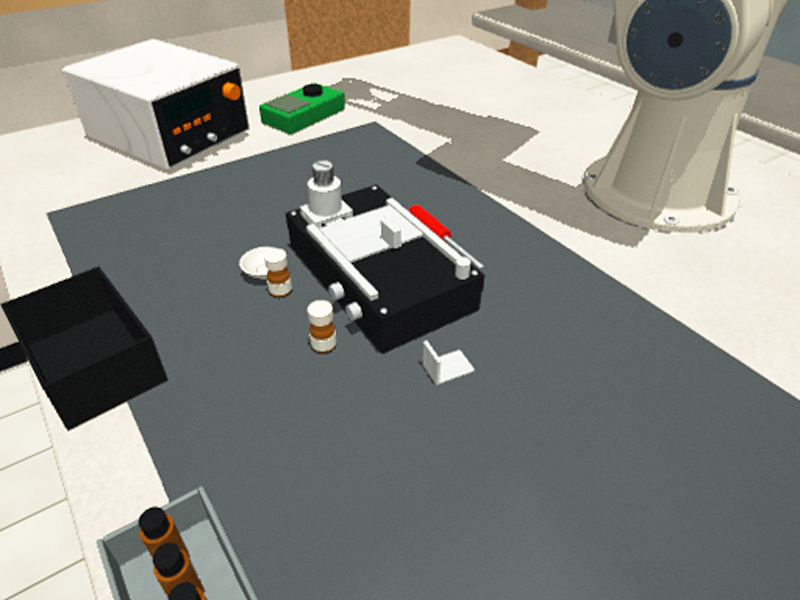

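The top view shows the module upright (+y to image left): top corners are near (413,292), (592,292), (594,398) and (412,398), with the screw at (578,321). The scene view shows the corners at (288,212), (482,270), (382,320) and the head top at (322,165).

```bash
cat > h.py <<'E'
import numpy as np
from rig import monitor, imaging, r
from scipy.spatial.transform import Rotation as Ro
def proj(c,X):
    p=(c['R']@np.atleast_2d(X).T).T+c['t']; p=p@c['mtx'].T; return p[:,:2]/p[:,2:]
def w(P,X):
    X=np.atleast_2d(X); return np.c_[Ro.from_euler('z',P[2]).apply(X)[:,:2]+P[:2],X[:,2]]
def st():
    s=monitor.sense(); print('t',round(s['clock'],2),'tcp',s['eef_pos'].round(2),s['tcp_rot'].round(4),'F',s['contact_force'].round(2),'T',s['wrist_torque'].round(3),'op',round(s['opening']*85.4,1),'gf',round(s['grasp_force'],1),'q',s['qpos'].round(3)); return s
E
python3 - <<'E'
from h import *
from scipy.optimize import least_squares
ob={'top':[((75,130,60),(413,292)),((75,-130,60),(592,292)),((-75,-130,60),(594,398)),((-75,130,60),(412,398)),((30,-90,140),(579,321))],
'scene':[((75,-130,60),(288,212)),((75,130,60),(382,320)),((-75,130,60),(482,270)),((30,-90,140),(322,165))]}
def f(P):
    return np.concatenate([(proj(imaging.camera_info(n),w(P,[a for a,_ in o]))-((np.array([b for _,b in o])+.5)*.64-.5)).ravel() for n,o in ob.items()])
s=least_squares(f,[500,-200,0],loss='soft_l1');print(s.x,f(s.x).reshape(-1,2).round(1))
for X in [(30,-90,128),(-10,15,79.5),(-45,112,60)]: print(w(s.x,X))
E
```

```text
[ 5.18249134e+02 -6.80116332e+01 -2.51537157e-02] [[-0.1 -0. ]
 [ 0.1  1.1]
 [ 0.5  0.2]
 [ 0.  -0.8]
 [ 1.6 -0.5]
 [-1.8  1. ]
 [ 0.4 -0.4]
 [ 2.4  2.9]
 [ 0.2  0.3]]
[[ 545.97604795 -158.73769467  128.        ]]
[[508.62956312 -52.76486763  79.5       ]]
[[476.08028809  45.0847348   60.        ]]
```

Request:
drive_tool:
  plan:
    - {"x":0.6,"y":-0.4,"az":1.2}
    - {"x":1.2,"y":-0.8,"az":2.4}
    - {"x":1.9,"y":-1.2,"az":3.6}
    - {"x":2.5,"y":-1.6,"az":4.8}
    - {"x":3.1,"y":-2.0,"az":6}
    - {"x":3.7,"y":-2.4,"az":7.2}
    - {"x":4.3,"y":-2.8,"az":8.4}
    - {"x":4.68,"y":-3.0,"az":8.9}

```text
invalid input
```

```bash
python3 -c "
from h import *
st()"
```

```text
t 0.1 tcp [ 197.54 -592.47  230.61] [-3.1403  0.      0.3219] F [-0.13  1.39  0.22] T [0.048 0.006 0.018] op 85.6 gf 0.0 q [-1.251  0.354  1.634 -0.     1.155 -0.002]
```

Request:
drive_tool:
  plan:
    - {"x":0.6,"y":-0.4,"z":0,"ax":0,"ay":0,"az":1.2,"hand":85}
    - {"x":1.2,"y":-0.8,"z":0,"ax":0,"ay":0,"az":2.4,"hand":85}
    - {"x":1.9,"y":-1.2,"z":0,"ax":0,"ay":0,"az":3.6,"hand":85}
    - {"x":2.5,"y":-1.6,"z":0,"ax":0,"ay":0,"az":4.8,"hand":85}
    - {"x":3.1,"y":-2.0,"z":0,"ax":0,"ay":0,"az":6,"hand":85}
    - {"x":3.7,"y":-2.4,"z":0,"ax":0,"ay":0,"az":7.2,"hand":85}
    - {"x":4.3,"y":-2.8,"z":0,"ax":0,"ay":0,"az":8.4,"hand":85}
    - {"x":4.68,"y":-3.0,"z":0,"ax":0,"ay":0,"az":8.9,"hand":85}

```text
clock: 0.9
eef_pos: [373.0, -374.4, 231.0]
tcp_rot: [-3.141, 0.001, -0.614]
contact_force: [-0.1, 0.6, -0.2]
opening: 0.994
grasp_force: 0.0
```

```bash
python3 -c "
from h import *
s=st()
R=Ro.from_euler('xyz',s['tcp_rot']).as_matrix()
print(R.T@(np.array([546,-159,230])-s['eef_pos'])/50)"
```

```text
t 0.9 tcp [ 373.03 -374.37  231.01] [-3.141e+00  9.000e-04 -6.139e-01] F [-0.12  0.62 -0.16] T [-0.051  0.048 -0.044] op 84.9 gf 0.0 q [-7.900e-01  2.040e-01  1.838e+00  1.000e-03  1.100e+00  1.394e+00]
[ 0.34643617 -5.51382585  0.02340439]
```

Request:
drive_tool:
  plan:
    - {"x":0.05,"y":-0.8,"z":0,"ax":0,"ay":0,"az":1.2,"hand":85}
    - {"x":0.1,"y":-1.6,"z":0,"ax":0,"ay":0,"az":2.4,"hand":85}
    - {"x":0.15,"y":-2.4,"z":0,"ax":0,"ay":0,"az":3.6,"hand":85}
    - {"x":0.2,"y":-3.2,"z":0,"ax":0,"ay":0,"az":4.8,"hand":85}
    - {"x":0.25,"y":-4.0,"z":0,"ax":0,"ay":0,"az":6,"hand":85}
    - {"x":0.3,"y":-4.8,"z":0,"ax":0,"ay":0,"az":7.2,"hand":85}
    - {"x":0.35,"y":-5.5,"z":0,"ax":0,"ay":0,"az":8.4,"hand":85}
    - {"x":0.35,"y":-5.51,"z":0,"ax":0,"ay":0,"az":8.9,"hand":85}

```text
clock: 1.7
eef_pos: [546.6, -157.8, 231.0]
tcp_rot: [-3.141, 0.001, -1.544]
contact_force: [0.2, -0.8, 0.3]
opening: 0.995
grasp_force: 0.0
```

Run:
```python
from h import *
import cv2
s=st();c=imaging.camera_info('wrist');im=imaging.grab_frame('wrist')
np.savez('w1.npz',im=im,**c)
cv2.imwrite('pics/w1.png',cv2.resize(im[:,:,::-1],(800,600),interpolation=cv2.INTER_CUBIC))
P=[518.2,-68,-.025]
for X in [(30,-90,140),(30,-90,114),(-10,15,93.5)]: print(X,((proj(c,w(P,X))+.5)/.64).round(0))
```

```text
t 1.7 tcp [ 546.55 -157.77  230.99] [-3.1409e+00  1.0000e-03 -1.5439e+00] F [ 0.22 -0.76  0.34] T [-0.049  0.012 -0.048] op 85.0 gf 0.0 q [-2.840e-01  2.660e-01  1.756e+00  1.000e-03  1.119e+00  2.830e+00]
(30, -90, 140) [[396. 307.]]
(30, -90, 114) [[396. 293.]]
(-10, 15, 93.5) [[444. 428.]]
```

View pics/w1.png

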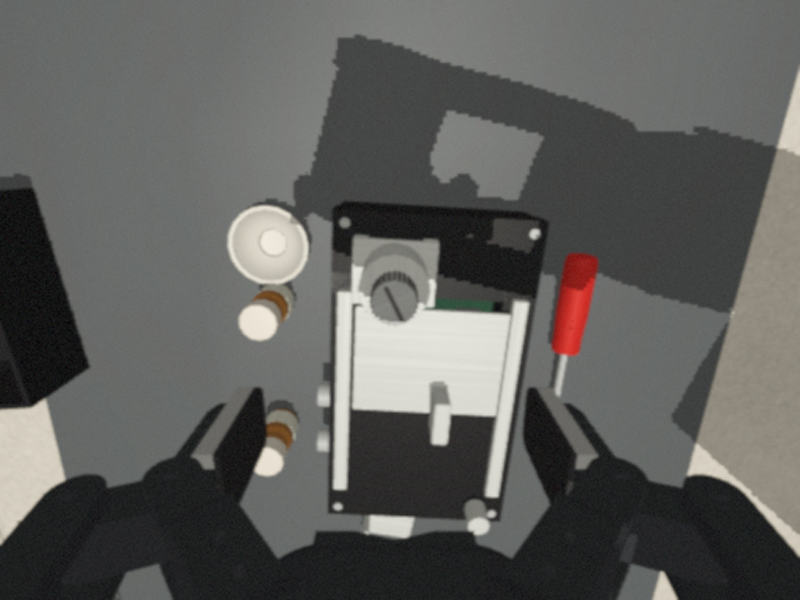

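The wrist view shows the head top at about (394,299), around 8 px (5 mm) from prediction, so I'll refine with an enlarged crop.

Run:
```python
import numpy as np,cv2
im=np.load('w1.npz')['im'][120:345,205:365,::-1]
cv2.imwrite('pics/w1c.png',cv2.resize(im,None,fx=2.66,fy=2.66,interpolation=cv2.INTER_CUBIC));
```

```text
(no output)
```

View pics/w1c.png

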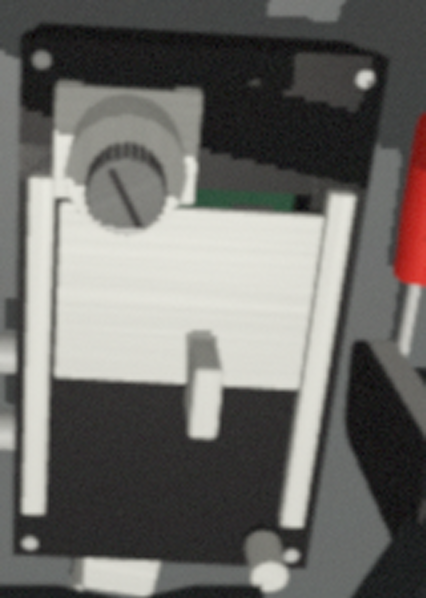

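Run:
```python
from h import *
from scipy.optimize import least_squares
c=np.load('w1.npz')
X=[(30,-90,140),(-10,15,93.5),(75,-130,60),(-75,-130,60),(75,130,60),(-75,130,60),(-45,112,82)]
U=[(127,191),(205,404),(23,40),(388,57),(14,555),(305,568),(270,577)]
U=(np.array(U)+.5)/2.66-.5+[205,120]
f=lambda P:(proj(c,w(P,X))-U).ravel()
s=least_squares(f,[518,-68,0],loss='soft_l1');print(s.x,f(s.x).reshape(-1,2).round(1))
for z in [0,0]:pass
# individual point at known z
for p,u in zip(X,U):
    d=c['R'].T@np.linalg.inv(c['mtx'])@[*u,1]; o=-c['R'].T@c['t']; q=o+d*(p[2]-o[2])/d[2]; print(p,q.round(1),w(s.x,p).round(1))
```

```text
[ 5.19250259e+02 -6.93595771e+01 -2.87751620e-02] [[-0.2  2.9]
 [ 0.9  0.5]
 [-1.  -1.7]
 [ 1.1 -0.1]
 [-0.1  0.1]
 [ 1.   0.3]
 [-3.7 -2.1]]
(30, -90, 140) [ 546.5 -162.8  140. ] [[ 546.6 -160.2  140. ]]
(-10, 15, 93.5) [510.7 -54.7  93.5] [[509.7 -54.1  93.5]]
(75, -130, 60) [ 589.4 -199.7   60. ] [[ 590.5 -201.5   60. ]]
(-75, -130, 60) [ 441.7 -197.    60. ] [[ 440.5 -197.1   60. ]]
(75, 130, 60) [597.8  58.3  60. ] [[598.   58.4  60. ]]
(-75, 130, 60) [449.4  62.3  60. ] [[448.   62.7  60. ]]
(-45, 112, 82) [472.5  47.1  82. ] [[477.5  43.9  82. ]]
```

The refined screw axis is at about (546.5,-161), with the head centre at z=128. I'll descend and close gently.

Request:
drive_tool:
  plan:
    - {"x":0.03,"y":0,"z":0.6,"ax":0,"ay":0,"az":0,"hand":60}
    - {"x":0.06,"y":0,"z":1.2,"ax":0,"ay":0,"az":0,"hand":60}
    - {"x":0.06,"y":0,"z":1.7,"ax":0,"ay":0,"az":0,"hand":60}
    - {"x":0.06,"y":0,"z":2.0,"ax":0,"ay":0,"az":0,"hand":60}
    - {"x":0.06,"y":0,"z":2.2,"ax":0,"ay":0,"az":0,"hand":60}
    - {"x":0.06,"y":0,"z":2.26,"ax":0,"ay":0,"az":0,"hand":60}
    - {"x":0.06,"y":0,"z":2.26,"ax":0,"ay":0,"az":0,"hand":45}
    - {"x":0.06,"y":0,"z":2.26,"ax":0,"ay":0,"az":0,"hand":40}
  grip_force: 20

```text
clock: 2.55
eef_pos: [545.0, -164.1, 119.1]
tcp_rot: [-3.14, -0.0, -1.542]
contact_force: [-0.3, -0.8, -0.1]
opening: 0.464
grasp_force: 0.0
```

Run:
```python
from h import *
import cv2
s=st();c=imaging.camera_info('wrist');im=imaging.grab_frame('wrist')
cv2.imwrite('pics/w2.png',cv2.resize(im[:,:,::-1],(800,600),interpolation=cv2.INTER_CUBIC))
for z in [140,114]: print(((proj(c,[546.5,-161,z])+.5)/.64).round(0))
```

```text
t 2.55 tcp [ 545.03 -164.14  119.11] [-3.1404e+00 -4.0000e-04 -1.5421e+00] F [-0.26 -0.79 -0.09] T [ 0.026 -0.034 -0.057] op 39.6 gf 0.0 q [-0.295  0.399  1.85  -0.     0.891  2.818]
[[389. 434.]]
[[390. 392.]]
```

View pics/w2.png

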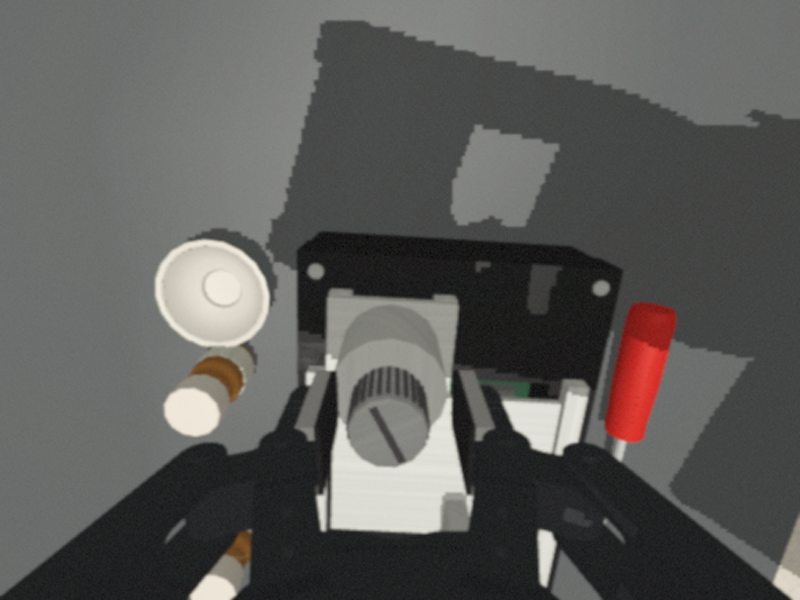

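The head top is at (390,429), about centred between the pads at columns 333 and 455. A 1–2 mm correction is enough before gripping.

Request:
drive_tool:
  plan:
    - {"x":-0.03,"y":-0.02,"z":0,"ax":0,"ay":0,"az":0,"hand":40}
    - {"x":-0.03,"y":-0.02,"z":0,"ax":0,"ay":0,"az":0,"hand":22}
    - {"x":-0.03,"y":-0.02,"z":0,"ax":0,"ay":0,"az":0,"hand":22}
    - {"x":-0.03,"y":-0.02,"z":0,"ax":0,"ay":0,"az":0,"hand":22}
    - {"x":-0.03,"y":-0.02,"z":0,"ax":0,"ay":0,"az":0,"hand":22}
  grip_force: 25

```text
clock: 3.1
eef_pos: [547.0, -162.3, 119.2]
tcp_rot: [-3.138, -0.0, -1.542]
contact_force: [5.4, 3.3, 3.7]
opening: 0.296
grasp_force: 26.7
```

```bash
python3 -c "
from h import *
s=st()"
```

```text
t 3.1 tcp [ 547.04 -162.32  119.2 ] [-3.1384e+00 -4.0000e-04 -1.5422e+00] F [5.44 3.33 3.68] T [ 0.385 -0.736  0.03 ] op 25.3 gf 26.7 q [-2.910e-01  4.000e-01  1.849e+00  1.000e-03  8.900e-01  2.821e+00]
```

Request:
drive_tool:
  plan:
    - {"x":0,"y":-0.02,"z":0,"ax":0,"ay":0,"az":0,"hand":20}
    - {"x":0,"y":-0.02,"z":-0.02,"ax":0,"ay":0,"az":0,"hand":20}
    - {"x":0,"y":-0.02,"z":-0.04,"ax":0,"ay":0,"az":0,"hand":20}
    - {"x":0,"y":-0.02,"z":-0.06,"ax":0,"ay":0,"az":0,"hand":20}
    - {"x":0,"y":-0.02,"z":-0.08,"ax":0,"ay":0,"az":0,"hand":20}
    - {"x":0,"y":-0.02,"z":-0.08,"ax":0,"ay":0,"az":0,"hand":20}
  grip_force: 50

```text
clock: 3.7
eef_pos: [547.0, -162.3, 122.1]
tcp_rot: [-3.141, -0.0, -1.542]
contact_force: [5.6, 0.5, -4.6]
opening: 0.282
grasp_force: 49.3
```

```bash
python3 -c "
from h import *
s=st()"
```

```text
t 3.7 tcp [ 547.01 -162.27  122.11] [-3.1405e+00 -1.0000e-04 -1.5422e+00] F [ 5.62  0.46 -4.58] T [ 0.089 -0.917  0.01 ] op 24.1 gf 49.3 q [-0.291  0.397  1.845  0.     0.899  2.822]
```

Request:
drive_tool:
  plan:
    - {"x":0,"y":-0.03,"z":-0.02,"ax":0,"ay":0,"az":0,"hand":20}
    - {"x":0,"y":-0.03,"z":-0.04,"ax":0,"ay":0,"az":0,"hand":20}
    - {"x":0,"y":-0.03,"z":-0.06,"ax":0,"ay":0,"az":0,"hand":20}
    - {"x":0,"y":-0.03,"z":-0.06,"ax":0,"ay":0,"az":0,"hand":20}

```text
clock: 4.1
eef_pos: [547.1, -162.2, 124.9]
tcp_rot: [3.14, 0.0, -1.542]
contact_force: [-0.1, -0.1, -5.5]
opening: 0.286
grasp_force: 49.3
```

```bash
python3 -c "
from h import *
s=st()"
```

```text
t 4.1 tcp [ 547.14 -162.22  124.95] [ 3.1399e+00  3.0000e-04 -1.5422e+00] F [-0.05 -0.1  -5.52] T [-0.19   0.146  0.005] op 24.4 gf 49.3 q [-0.291  0.394  1.841 -0.     0.908  2.822]
```

Request:
drive_tool:
  plan:
    - {"x":0,"y":0,"z":-0.02,"ax":0,"ay":0,"az":0,"hand":20}
    - {"x":0,"y":0,"z":-0.03,"ax":0,"ay":0,"az":0,"hand":20}
    - {"x":0,"y":0,"z":-0.03,"ax":0,"ay":0,"az":0,"hand":20}

```text
clock: 4.4
eef_pos: [547.2, -162.2, 126.3]
tcp_rot: [3.14, 0.0, -1.542]
contact_force: [-1.2, -2.3, -8.7]
opening: 0.282
grasp_force: 49.5
```

```bash
python3 -c "
from h import *
s=st()"
```

```text
t 4.4 tcp [ 547.15 -162.22  126.29] [ 3.1400e+00  2.0000e-04 -1.5422e+00] F [-1.16 -2.34 -8.71] T [-0.293  0.277  0.006] op 24.1 gf 49.5 q [-0.291  0.392  1.84  -0.     0.911  2.822]
```

The lip is felt at TCP z≈125.7, so rest is about 119.7. Next I repeat let off, turn 0.25 rad, pull.

Request:
drive_tool:
  plan:
    - {"x":0,"y":0,"z":0.05,"ax":0,"ay":0,"az":0,"hand":20}
    - {"x":0,"y":0,"z":0.05,"ax":0,"ay":0,"az":-1.2,"hand":20}
    - {"x":0,"y":0,"z":0.05,"ax":0,"ay":0,"az":-2.4,"hand":20}
    - {"x":0,"y":0,"z":0.05,"ax":0,"ay":0,"az":-2.4,"hand":20}
    - {"x":0,"y":0,"z":0.02,"ax":0,"ay":0,"az":-2.4,"hand":20}
    - {"x":0,"y":0,"z":-0.01,"ax":0,"ay":0,"az":-2.4,"hand":20}
    - {"x":0,"y":0,"z":-0.01,"ax":0,"ay":0,"az":-2.4,"hand":20}

```text
clock: 5.1
eef_pos: [547.7, -162.2, 126.9]
tcp_rot: [3.141, 0.0, -1.293]
contact_force: [-1.6, -1.3, -13.1]
opening: 0.285
grasp_force: 49.8
```

```bash
python3 -c "
from h import *
s=st()"
```

```text
t 5.1 tcp [ 547.65 -162.16  126.89] [ 3.1410e+00  4.0000e-04 -1.2926e+00] F [ -1.59  -1.26 -13.07] T [-0.228  0.28  -0.002] op 24.3 gf 49.8 q [-0.291  0.392  1.839  0.     0.911  2.573]
```

Still the lip (13 N at +0.25 rad). Next step.

Request:
drive_tool:
  plan:
    - {"x":0,"y":0,"z":0.06,"ax":0,"ay":0,"az":0,"hand":20}
    - {"x":0,"y":0,"z":0.06,"ax":0,"ay":0,"az":-1.2,"hand":20}
    - {"x":0,"y":0,"z":0.06,"ax":0,"ay":0,"az":-2.4,"hand":20}
    - {"x":0,"y":0,"z":0.06,"ax":0,"ay":0,"az":-2.4,"hand":20}
    - {"x":0,"y":0,"z":0.03,"ax":0,"ay":0,"az":-2.4,"hand":20}
    - {"x":0,"y":0,"z":0,"ax":0,"ay":0,"az":-2.4,"hand":20}
    - {"x":0,"y":0,"z":0,"ax":0,"ay":0,"az":-2.4,"hand":20}

```text
clock: 5.8
eef_pos: [548.1, -162.1, 127.4]
tcp_rot: [-3.141, 0.0, -1.041]
contact_force: [-1.4, 2.6, -8.4]
opening: 0.28
grasp_force: 50.2
```

```bash
python3 -c "
from h import *
s=st()"
```

```text
t 5.8 tcp [ 548.09 -162.06  127.37] [-3.1412e+00  1.0000e-04 -1.0414e+00] F [-1.43  2.65 -8.41] T [ 0.315  0.182 -0.051] op 23.9 gf 50.2 q [-0.29   0.391  1.839  0.     0.911  2.322]
```

Request:
drive_tool:
  plan:
    - {"x":0,"y":0,"z":-0.01,"ax":0,"ay":0,"az":0,"hand":20}
    - {"x":0,"y":0,"z":-0.02,"ax":0,"ay":0,"az":0,"hand":20}
    - {"x":0,"y":0,"z":-0.02,"ax":0,"ay":0,"az":0,"hand":20}

```text
clock: 6.1
eef_pos: [548.1, -162.1, 128.1]
tcp_rot: [-3.141, 0.0, -1.04]
contact_force: [0.8, 2.9, -11.0]
opening: 0.287
grasp_force: 50.1
```

```bash
python3 -c "
from h import *
s=st()"
```

```text
t 6.1 tcp [ 548.05 -162.08  128.15] [-3.1413e+00  2.0000e-04 -1.0400e+00] F [  0.8    2.85 -10.98] T [ 0.45  -0.038 -0.014] op 24.5 gf 50.1 q [-0.29   0.39   1.838  0.     0.913  2.32 ]
```

Request:
drive_tool:
  plan:
    - {"x":0,"y":0,"z":0.06,"ax":0,"ay":0,"az":0,"hand":20}
    - {"x":0,"y":0,"z":0.06,"ax":0,"ay":0,"az":0,"hand":20}
    - {"x":0,"y":0,"z":0.06,"ax":0,"ay":0,"az":0,"hand":20}

```text
clock: 6.4
eef_pos: [548.1, -162.1, 125.4]
tcp_rot: [-3.141, 0.0, -1.04]
contact_force: [-0.4, 4.5, -5.2]
opening: 0.283
grasp_force: 50.3
```

Request:
drive_tool:
  plan:
    - {"x":0,"y":0,"z":-0.04,"ax":0,"ay":0,"az":0,"hand":20}
    - {"x":0,"y":0,"z":-0.04,"ax":0,"ay":0,"az":0,"hand":20}
    - {"x":0,"y":0,"z":-0.04,"ax":0,"ay":0,"az":0,"hand":20}

```text
clock: 6.7
eef_pos: [548.1, -162.1, 127.3]
tcp_rot: [-3.141, 0.0, -1.04]
contact_force: [-0.3, 5.3, -8.4]
opening: 0.285
grasp_force: 50.2
```

Request:
drive_tool:
  plan:
    - {"x":-0.01,"y":-0.01,"z":0.06,"ax":0,"ay":0,"az":0,"hand":20}
    - {"x":-0.02,"y":-0.01,"z":0.06,"ax":0,"ay":0,"az":-1.2,"hand":20}
    - {"x":-0.02,"y":-0.01,"z":0.06,"ax":0,"ay":0,"az":-2.4,"hand":20}
    - {"x":-0.02,"y":-0.01,"z":0.06,"ax":0,"ay":0,"az":-2.4,"hand":20}
    - {"x":-0.02,"y":-0.01,"z":0.03,"ax":0,"ay":0,"az":-2.4,"hand":20}
    - {"x":-0.02,"y":-0.01,"z":0,"ax":0,"ay":0,"az":-2.4,"hand":20}
    - {"x":-0.02,"y":-0.01,"z":0,"ax":0,"ay":0,"az":-2.4,"hand":20}

```text
clock: 7.4
eef_pos: [548.4, -161.7, 127.7]
tcp_rot: [-3.141, -0.001, -0.79]
contact_force: [1.6, -1.7, -5.4]
opening: 0.279
grasp_force: 50.3
```

Request:
drive_tool:
  plan:
    - {"x":0,"y":0,"z":-0.01,"ax":0,"ay":0,"az":0,"hand":20}
    - {"x":0,"y":0,"z":-0.02,"ax":0,"ay":0,"az":0,"hand":20}
    - {"x":0,"y":0,"z":-0.02,"ax":0,"ay":0,"az":0,"hand":20}

```text
clock: 7.7
eef_pos: [548.4, -161.6, 128.5]
tcp_rot: [-3.141, -0.001, -0.788]
contact_force: [2.1, -4.8, -7.1]
opening: 0.281
grasp_force: 50.3
```

Request:
drive_tool:
  plan:
    - {"x":0.007,"y":0.007,"z":-0.02,"ax":0,"ay":0,"az":0,"hand":20}
    - {"x":0.007,"y":0.007,"z":-0.03,"ax":0,"ay":0,"az":0,"hand":20}
    - {"x":0.007,"y":0.007,"z":-0.03,"ax":0,"ay":0,"az":0,"hand":20}

```text
clock: 8.0
eef_pos: [548.3, -161.7, 130.0]
tcp_rot: [-3.141, -0.001, -0.788]
contact_force: [4.9, -3.2, -6.8]
opening: 0.285
grasp_force: 50.3
```

Free of the lip, so the lug is in the gap. I'll lift on toward the roof.

Request:
drive_tool:
  plan:
    - {"x":0,"y":-0.01,"z":-0.03,"ax":0,"ay":0,"az":0,"hand":20}
    - {"x":0,"y":-0.01,"z":-0.06,"ax":0,"ay":0,"az":0,"hand":20}
    - {"x":0,"y":-0.01,"z":-0.09,"ax":0,"ay":0,"az":0,"hand":20}
    - {"x":0,"y":-0.01,"z":-0.11,"ax":0,"ay":0,"az":0,"hand":20}
    - {"x":0,"y":-0.01,"z":-0.11,"ax":0,"ay":0,"az":0,"hand":20}

```text
clock: 8.5
eef_pos: [548.4, -161.6, 135.3]
tcp_rot: [3.141, -0.001, -0.788]
contact_force: [3.9, -4.6, -9.0]
opening: 0.28
grasp_force: 50.2
```

Request:
drive_tool:
  plan:
    - {"x":0,"y":0,"z":-0.02,"ax":0,"ay":0,"az":0,"hand":20}
    - {"x":0,"y":0,"z":-0.02,"ax":0,"ay":0,"az":0,"hand":20}
    - {"x":0,"y":0,"z":-0.02,"ax":0,"ay":0,"az":0,"hand":20}

```text
clock: 8.8
eef_pos: [548.3, -161.6, 136.1]
tcp_rot: [3.141, -0.001, -0.788]
contact_force: [3.8, -3.4, -8.4]
opening: 0.284
grasp_force: 50.2
```

Request:
drive_tool:
  plan:
    - {"x":0,"y":0,"z":-0.02,"ax":0,"ay":0,"az":0,"hand":20}
    - {"x":0,"y":0,"z":-0.02,"ax":0,"ay":0,"az":0,"hand":20}
    - {"x":0,"y":0,"z":-0.02,"ax":0,"ay":0,"az":0,"hand":20}

```text
clock: 9.1
eef_pos: [548.3, -161.6, 137.0]
tcp_rot: [3.141, -0.001, -0.788]
contact_force: [4.5, -5.0, -9.7]
opening: 0.283
grasp_force: 50.2
```

Request:
drive_tool:
  plan:
    - {"x":0,"y":0,"z":-0.02,"ax":0,"ay":0,"az":0,"hand":20}
    - {"x":0,"y":0,"z":-0.02,"ax":0,"ay":0,"az":0,"hand":20}
    - {"x":0,"y":0,"z":-0.02,"ax":0,"ay":0,"az":0,"hand":20}

```text
clock: 9.4
eef_pos: [548.3, -161.6, 137.8]
tcp_rot: [3.141, -0.001, -0.788]
contact_force: [6.0, -5.0, -12.7]
opening: 0.284
grasp_force: 49.9
```

Request:
drive_tool:
  plan:
    - {"x":0.02,"y":0,"z":0.025,"ax":0,"ay":0,"az":0,"hand":20}
    - {"x":0.02,"y":0,"z":0.025,"ax":0,"ay":0,"az":-1.2,"hand":20}
    - {"x":0.02,"y":0,"z":0.025,"ax":0,"ay":0,"az":-2.4,"hand":20}
    - {"x":0.02,"y":0,"z":0.025,"ax":0,"ay":0,"az":-3.6,"hand":20}
    - {"x":0.02,"y":0,"z":0.025,"ax":0,"ay":0,"az":-4.8,"hand":20}
    - {"x":0.02,"y":0,"z":0.025,"ax":0,"ay":0,"az":-5.7,"hand":20}
    - {"x":0.02,"y":0,"z":0.025,"ax":0,"ay":0,"az":-5.7,"hand":20}

```text
clock: 10.1
eef_pos: [548.9, -160.8, 136.7]
tcp_rot: [-3.14, 0.001, -0.188]
contact_force: [3.7, 2.9, -9.4]
opening: 0.283
grasp_force: 50.1
```

```bash
python3 -c "
from h import *
s=st()"
```

```text
t 10.1 tcp [ 548.88 -160.83  136.7 ] [-3.1398e+00  7.0000e-04 -1.8830e-01] F [ 3.75  2.94 -9.39] T [ 0.489 -0.806  0.001] op 24.2 gf 50.1 q [-0.289  0.38   1.831  0.002  0.932  1.469]
```

Request:
drive_tool:
  plan:
    - {"x":0.01,"y":-0.01,"z":0,"ax":0,"ay":0,"az":-1.0,"hand":20}
    - {"x":0.01,"y":-0.01,"z":0,"ax":0,"ay":0,"az":-2.0,"hand":20}
    - {"x":0.01,"y":-0.01,"z":0,"ax":0,"ay":0,"az":-3.0,"hand":20}
    - {"x":0.01,"y":-0.01,"z":-0.005,"ax":0,"ay":0,"az":-4.0,"hand":20}
    - {"x":0.01,"y":-0.01,"z":-0.01,"ax":0,"ay":0,"az":-5.0,"hand":20}
    - {"x":0.01,"y":-0.01,"z":-0.015,"ax":0,"ay":0,"az":-5.7,"hand":20}
    - {"x":0.01,"y":-0.01,"z":-0.015,"ax":0,"ay":0,"az":-5.7,"hand":20}

```text
clock: 10.8
eef_pos: [548.8, -159.8, 137.1]
tcp_rot: [-3.138, 0.001, 0.408]
contact_force: [3.7, 5.8, -9.6]
opening: 0.286
grasp_force: 50.1
```

```bash
python3 -c "
from h import *
s=st()"
```

```text
t 10.8 tcp [ 548.76 -159.76  137.12] [-3.138e+00  5.000e-04  4.077e-01] F [ 3.68  5.78 -9.59] T [ 0.985 -0.62   0.029] op 24.4 gf 50.1 q [-0.287  0.38   1.83   0.003  0.934  0.874]
```

Request:
drive_tool:
  plan:
    - {"x":0.02,"y":-0.016,"z":-0.006,"ax":0,"ay":0,"az":-1.0,"hand":20}
    - {"x":0.02,"y":-0.016,"z":-0.012,"ax":0,"ay":0,"az":-2.0,"hand":20}
    - {"x":0.02,"y":-0.016,"z":-0.02,"ax":0,"ay":0,"az":-3.0,"hand":20}
    - {"x":0.02,"y":-0.016,"z":-0.026,"ax":0,"ay":0,"az":-4.0,"hand":20}
    - {"x":0.02,"y":-0.016,"z":-0.032,"ax":0,"ay":0,"az":-5.0,"hand":20}
    - {"x":0.02,"y":-0.016,"z":-0.036,"ax":0,"ay":0,"az":-5.7,"hand":20}
    - {"x":0.02,"y":-0.016,"z":-0.036,"ax":0,"ay":0,"az":-5.7,"hand":20}

```text
clock: 11.5
eef_pos: [548.2, -158.9, 138.5]
tcp_rot: [-3.137, -0.0, 1.003]
contact_force: [-1.3, 5.9, -10.0]
opening: 0.286
grasp_force: 50.1
```

```bash
python3 -c "
from h import *
s=st()"
```

```text
t 11.5 tcp [ 548.2  -158.9   138.52] [-3.1365 -0.      1.0033] F [-1.3   5.9  -9.98] T [ 0.945  0.146 -0.033] op 24.4 gf 50.1 q [-0.286  0.378  1.829  0.002  0.939  0.281]
```

Request:
drive_tool:
  plan:
    - {"x":0.014,"y":-0.016,"z":-0.006,"ax":0,"ay":0,"az":-1.0,"hand":20}
    - {"x":0.014,"y":-0.016,"z":-0.012,"ax":0,"ay":0,"az":-2.0,"hand":20}
    - {"x":0.014,"y":-0.016,"z":-0.018,"ax":0,"ay":0,"az":-3.0,"hand":20}
    - {"x":0.014,"y":-0.016,"z":-0.024,"ax":0,"ay":0,"az":-4.0,"hand":20}
    - {"x":0.014,"y":-0.016,"z":-0.03,"ax":0,"ay":0,"az":-5.0,"hand":20}
    - {"x":0.014,"y":-0.016,"z":-0.034,"ax":0,"ay":0,"az":-5.7,"hand":20}
    - {"x":0.014,"y":-0.016,"z":-0.034,"ax":0,"ay":0,"az":-5.7,"hand":20}

```text
clock: 12.2
eef_pos: [547.2, -158.5, 140.0]
tcp_rot: [-3.136, -0.002, 1.599]
contact_force: [-4.5, 2.5, -10.3]
opening: 0.287
grasp_force: 50.1
```

```bash
python3 -c "
from h import *
s=st()"
```

```text
t 12.2 tcp [ 547.19 -158.51  140.04] [-3.1361e+00 -2.1000e-03  1.5985e+00] F [ -4.48   2.55 -10.29] T [ 0.473  0.722 -0.021] op 24.6 gf 50.1 q [-0.285  0.375  1.83   0.     0.943 -0.313]
```

Request:
drive_tool:
  plan:
    - {"x":0.006,"y":-0.016,"z":-0.006,"ax":0,"ay":0,"az":-1.0,"hand":20}
    - {"x":0.006,"y":-0.016,"z":-0.012,"ax":0,"ay":0,"az":-2.0,"hand":20}
    - {"x":0.006,"y":-0.016,"z":-0.014,"ax":0,"ay":0,"az":-2.4,"hand":20}
    - {"x":0.006,"y":-0.016,"z":-0.014,"ax":0,"ay":0,"az":-2.4,"hand":20}

```text
clock: 12.6
eef_pos: [546.7, -158.5, 140.9]
tcp_rot: [-3.137, -0.003, 1.848]
contact_force: [-4.9, 1.2, -10.6]
opening: 0.285
grasp_force: 50.1
```

```bash
python3 -c "
from h import *
s=st()"
```

```text
t 12.6 tcp [ 546.73 -158.52  140.92] [-3.1373e+00 -2.7000e-03  1.8482e+00] F [ -4.95   1.24 -10.55] T [ 0.271  0.75  -0.009] op 24.3 gf 50.1 q [-0.285  0.373  1.831 -0.     0.943 -0.562]
```

Request:
drive_tool:
  plan:
    - {"x":0,"y":0,"z":-0.003,"ax":0,"ay":0,"az":-0.5,"hand":20}
    - {"x":0,"y":0,"z":-0.005,"ax":0,"ay":0,"az":-0.9,"hand":20}
    - {"x":0,"y":0,"z":-0.005,"ax":0,"ay":0,"az":-0.9,"hand":20}

```text
clock: 12.9
eef_pos: [546.6, -158.6, 141.1]
tcp_rot: [-3.137, -0.003, 1.942]
contact_force: [-5.0, 1.6, -9.6]
opening: 0.281
grasp_force: 50.1
```

```bash
python3 -c "
from h import *
s=st()"
```

```text
t 12.9 tcp [ 546.59 -158.57  141.11] [-3.1373e+00 -3.1000e-03  1.9423e+00] F [-5.02  1.56 -9.59] T [ 0.233  0.86  -0.011] op 24.0 gf 50.1 q [-0.285  0.373  1.831 -0.     0.944 -0.656]
```

Request:
drive_tool:
  plan:
    - {"x":0,"y":-0.01,"z":-0.003,"ax":0,"ay":0,"az":-0.5,"hand":20}
    - {"x":0,"y":-0.01,"z":-0.006,"ax":0,"ay":0,"az":-1.0,"hand":20}
    - {"x":0,"y":-0.01,"z":-0.006,"ax":0,"ay":0,"az":-1.0,"hand":20}

```text
clock: 13.2
eef_pos: [546.4, -158.7, 141.5]
tcp_rot: [-3.138, -0.004, 2.047]
contact_force: [-4.4, 1.1, -10.5]
opening: 0.282
grasp_force: 50.0
```

```bash
python3 -c "
from h import *
s=st()"
```

```text
t 13.2 tcp [ 546.36 -158.65  141.49] [-3.1382 -0.0035  2.0469] F [ -4.44   1.05 -10.49] T [ 0.362  0.713 -0.23 ] op 24.1 gf 50.0 q [-0.285  0.372  1.831  0.     0.944 -0.762]
```

Request:
drive_tool:
  plan:
    - {"x":0,"y":0,"z":-0.003,"ax":0,"ay":0,"az":-0.5,"hand":20}
    - {"x":0,"y":0,"z":-0.003,"ax":0,"ay":0,"az":-1.0,"hand":20}
    - {"x":0,"y":0,"z":-0.003,"ax":0,"ay":0,"az":-1.0,"hand":20}

```text
clock: 13.5
eef_pos: [546.2, -158.8, 141.6]
tcp_rot: [-3.138, -0.004, 2.152]
contact_force: [-5.2, 0.7, -10.2]
opening: 0.286
grasp_force: 49.7
```

```bash
python3 -c "
from h import *
s=st()"
```

```text
t 13.5 tcp [ 546.15 -158.82  141.57] [-3.1381 -0.0038  2.1521] F [ -5.16   0.71 -10.2 ] T [0.207 0.854 0.032] op 24.4 gf 49.7 q [-0.286  0.371  1.831 -0.     0.944 -0.867]
```

Request:
drive_tool:
  plan:
    - {"x":0,"y":0,"z":0,"ax":0,"ay":0,"az":-0.5,"hand":20}
    - {"x":0,"y":0,"z":0,"ax":0,"ay":0,"az":-1.0,"hand":20}

```text
clock: 13.7
eef_pos: [546.1, -158.9, 141.5]
tcp_rot: [-3.138, -0.004, 2.256]
contact_force: [-7.0, -0.5, -11.2]
opening: 0.285
grasp_force: 49.7
```

```bash
python3 -c "
from h import *
s=st()"
```

```text
t 13.7 tcp [ 546.06 -158.9   141.54] [-3.1383 -0.0043  2.2564] F [ -6.96  -0.54 -11.18] T [-0.077  1.038 -0.866] op 24.3 gf 49.7 q [-0.286  0.371  1.831 -0.     0.944 -0.971]
```

Request:
drive_tool:
  plan:
    - {"x":0,"y":0,"z":0,"ax":0,"ay":0,"az":-0.5,"hand":20}
    - {"x":0,"y":0,"z":0,"ax":0,"ay":0,"az":-1.0,"hand":20}

```text
clock: 13.9
eef_pos: [546.1, -159.1, 141.5]
tcp_rot: [-3.139, -0.004, 2.361]
contact_force: [-7.9, -0.7, -9.9]
opening: 0.282
grasp_force: 49.5
```

```bash
python3 -c "
from h import *
s=st()"
```

```text
t 13.9 tcp [ 546.05 -159.15  141.48] [-3.1385 -0.0042  2.3612] F [-7.87 -0.69 -9.86] T [-0.142  1.634 -0.152] op 24.1 gf 49.5 q [-2.860e-01  3.720e-01  1.831e+00 -1.000e-03  9.440e-01 -1.076e+00]
```

The torque peaked at 0.87 Nm and then the grip slipped, so the stop is reached. Now I ease the screw down onto the flight.

Request:
drive_tool:
  plan:
    - {"x":0,"y":0,"z":0.01,"ax":0,"ay":0,"az":0,"hand":20}
    - {"x":0,"y":0,"z":0.02,"ax":0,"ay":0,"az":0,"hand":20}
    - {"x":0,"y":0,"z":0.03,"ax":0,"ay":0,"az":0,"hand":20}
    - {"x":0,"y":0,"z":0.03,"ax":0,"ay":0,"az":0,"hand":20}

```text
clock: 14.3
eef_pos: [546.0, -159.2, 140.2]
tcp_rot: [-3.138, -0.004, 2.36]
contact_force: [-6.1, -0.3, -9.0]
opening: 0.283
grasp_force: 49.7
```

Request:
drive_tool:
  plan:
    - {"x":0,"y":0,"z":0.01,"ax":0,"ay":0,"az":0,"hand":20}
    - {"x":0,"y":0,"z":0.02,"ax":0,"ay":0,"az":0,"hand":20}
    - {"x":0,"y":0,"z":0.02,"ax":0,"ay":0,"az":0,"hand":20}

```text
clock: 14.6
eef_pos: [546.1, -159.2, 139.5]
tcp_rot: [-3.138, -0.004, 2.36]
contact_force: [-8.4, -0.5, -5.0]
opening: 0.281
grasp_force: 50.0
```

Request:
drive_tool:
  plan:
    - {"x":0,"y":0,"z":0.01,"ax":0,"ay":0,"az":0,"hand":20}
    - {"x":0,"y":0,"z":0.016,"ax":0,"ay":0,"az":0,"hand":20}
    - {"x":0,"y":0,"z":0.016,"ax":0,"ay":0,"az":0,"hand":50}
    - {"x":0,"y":0,"z":0.016,"ax":0,"ay":0,"az":0,"hand":50}
    - {"x":0,"y":0,"z":0.016,"ax":0,"ay":0,"az":0,"hand":50}
    - {"x":0,"y":0,"z":-0.4,"ax":0,"ay":0,"az":0,"hand":50}
    - {"x":0,"y":0,"z":-1.0,"ax":0,"ay":0,"az":0,"hand":50}
    - {"x":0,"y":0,"z":-1.4,"ax":0,"ay":0,"az":0,"hand":50}

```text
clock: 15.4
eef_pos: [549.6, -159.6, 212.4]
tcp_rot: [3.14, 0.002, 2.363]
contact_force: [0.2, -0.5, -0.1]
opening: 0.586
grasp_force: 0.0
```

Run:
```python
from h import *
import cv2
s=st();c=imaging.camera_info('wrist');im=imaging.grab_frame('wrist')
P=[519.2,-69.5,-.0288]
for l in [0,16,20]: print(l,((proj(c,[547,-160.7,140+l])+.5)/.64).round(0))
a=cv2.resize(im[:,:,::-1],(400,300)); 
c=imaging.camera_info('scene');b=imaging.grab_frame('scene')
for l in [0,16,20]: print(l,((proj(c,[547,-160.7,140+l])-[170,90]+.5)*4).round(0))
b=cv2.resize(b[90:190,170:270,::-1],(400,400),interpolation=cv2.INTER_CUBIC)
out=np.zeros((400,800,3),np.uint8);out[:300,:400]=a;out[:,400:]=b
cv2.imwrite('pics/c3.png',out)
R=Ro.from_euler('xyz',s['tcp_rot']).as_matrix()
t=w(P,(-10,15,79.5))[0];print(t, R.T@(np.r_[t[:2],210]-s['eef_pos'])/50)
```

```text
t 15.4 tcp [ 549.64 -159.61  212.39] [3.1403e+00 2.3000e-03 2.3628e+00] F [ 0.22 -0.47 -0.1 ] T [-0.01   0.002 -0.057] op 50.1 gf 0.0 q [-0.285  0.29   1.769  0.     1.08  -1.077]
0 [[389. 319.]]
16 [[389. 331.]]
20 [[389. 334.]]
0 [[143.  64.]]
16 [[140.  35.]]
20 [[139.  28.]]
[509.6360872  -54.21826018  79.5       ] [2.05001251 0.93824849 0.04435838]
```

View pics/c3.png

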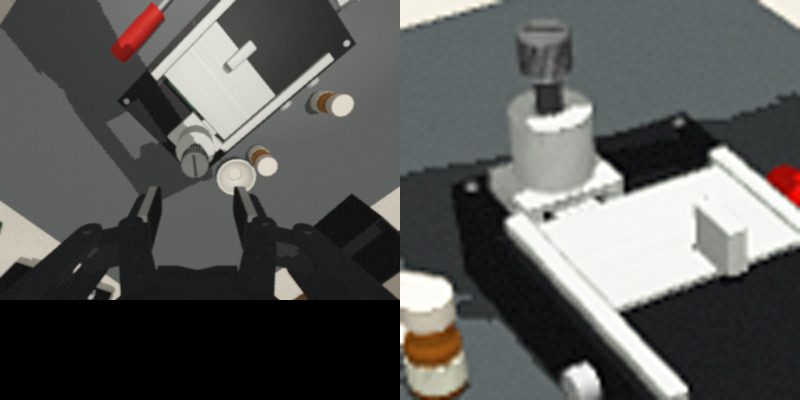

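The screw head sits at lift ≈20 mm, parked. Next I go over the tab, aligned with the module.

Request:
drive_tool:
  plan:
    - {"x":0.5,"y":0.2,"z":0,"ax":0,"ay":0,"az":1.3,"hand":40}
    - {"x":1.0,"y":0.45,"z":0,"ax":0,"ay":0,"az":2.6,"hand":40}
    - {"x":1.5,"y":0.7,"z":0,"ax":0,"ay":0,"az":3.9,"hand":40}
    - {"x":2.04,"y":0.945,"z":0,"ax":0,"ay":0,"az":5.2,"hand":40}
    - {"x":2.04,"y":0.945,"z":0.5,"ax":0,"ay":0,"az":6.5,"hand":40}
    - {"x":2.04,"y":0.945,"z":1.0,"ax":0,"ay":0,"az":7.84,"hand":40}
    - {"x":2.04,"y":0.945,"z":1.5,"ax":0,"ay":0,"az":7.84,"hand":40}
    - {"x":2.04,"y":0.945,"z":1.5,"ax":0,"ay":0,"az":7.84,"hand":40}

```text
clock: 16.3
eef_pos: [506.7, -53.7, 132.1]
tcp_rot: [-3.136, -0.0, 1.543]
contact_force: [-0.5, 0.2, 0.5]
opening: 0.469
grasp_force: 0.0
```

Run:
```python
from h import *
import cv2
s=st();c=imaging.camera_info('wrist');im=imaging.grab_frame('wrist')
for X in [(510.3,-54.4,93.5),(510.3,-54.4,65.5)]: print(((proj(c,X)+.5)/.64).round(0))
cv2.imwrite('pics/w4.png',cv2.resize(im[:,:,::-1],(800,600),interpolation=cv2.INTER_CUBIC))
```

```text
t 16.3 tcp [506.72 -53.7  132.1 ] [-3.1361e+00 -4.0000e-04  1.5427e+00] F [-0.47  0.24  0.49] T [-0.026 -0.022  0.006] op 40.1 gf 0.0 q [-0.109  0.303  1.963 -0.     0.881 -0.08 ]
[[404. 350.]]
[[403. 327.]]
```

View pics/w4.png

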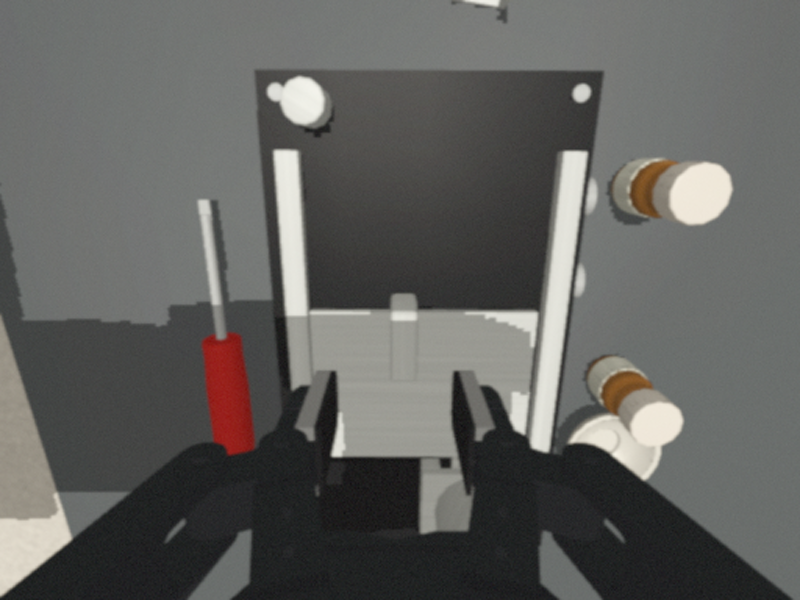

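The tab top centre is at (404,350), exactly as predicted. I'll descend and close on it.

Request:
drive_tool:
  plan:
    - {"x":0,"y":0.04,"z":0.4,"ax":0,"ay":0,"az":0,"hand":40}
    - {"x":0,"y":0.04,"z":0.8,"ax":0,"ay":0,"az":0,"hand":40}
    - {"x":0,"y":0.04,"z":1.1,"ax":0,"ay":0,"az":0,"hand":40}
    - {"x":0,"y":0.04,"z":1.17,"ax":0,"ay":0,"az":0,"hand":40}
    - {"x":0,"y":0.04,"z":1.17,"ax":0,"ay":0,"az":0,"hand":30}
  grip_force: 25

```text
clock: 16.85
eef_pos: [511.5, -54.3, 77.3]
tcp_rot: [3.141, 0.0, 1.543]
contact_force: [0.4, 0.5, -0.7]
opening: 0.351
grasp_force: 0.0
```

Request:
drive_tool:
  plan:
    - {"x":0,"y":0,"z":0,"ax":0,"ay":0,"az":0,"hand":8}
    - {"x":0,"y":0,"z":0,"ax":0,"ay":0,"az":0,"hand":8}
    - {"x":0,"y":0,"z":0,"ax":0,"ay":0,"az":0,"hand":8}
    - {"x":0,"y":0,"z":0,"ax":0,"ay":0,"az":0,"hand":8}

```text
clock: 17.25
eef_pos: [510.6, -54.2, 77.9]
tcp_rot: [-3.141, 0.0, 1.543]
contact_force: [-5.9, -0.2, 7.3]
opening: 0.134
grasp_force: 28.2
```

Request:
drive_tool:
  plan:
    - {"x":0.0,"y":-0.02,"z":-0.015,"ax":0,"ay":0,"az":0,"hand":8}
    - {"x":0.05,"y":-0.02,"z":-0.015,"ax":0,"ay":0,"az":0,"hand":8}
    - {"x":0.12,"y":-0.02,"z":-0.015,"ax":0,"ay":0,"az":0,"hand":8}
    - {"x":0.2,"y":-0.02,"z":-0.015,"ax":0,"ay":0,"az":0,"hand":8}
    - {"x":0.2,"y":-0.02,"z":-0.015,"ax":0,"ay":0,"az":0,"hand":8}
  grip_force: 35

```text
clock: 17.75
eef_pos: [510.8, -43.6, 77.9]
tcp_rot: [3.141, -0.0, 1.543]
contact_force: [-0.5, 0.6, 5.2]
opening: 0.128
grasp_force: 36.7
```

Request:
drive_tool:
  plan:
    - {"x":0.12,"y":0,"z":-0.01,"ax":0,"ay":0,"az":0,"hand":8}
    - {"x":0.26,"y":0,"z":-0.01,"ax":0,"ay":0,"az":0,"hand":8}
    - {"x":0.4,"y":0,"z":-0.01,"ax":0,"ay":0,"az":0,"hand":8}
    - {"x":0.54,"y":0,"z":-0.01,"ax":0,"ay":0,"az":0,"hand":8}
    - {"x":0.68,"y":0,"z":-0.01,"ax":0,"ay":0,"az":0,"hand":8}
    - {"x":0.8,"y":0,"z":-0.01,"ax":0,"ay":0,"az":0,"hand":8}
    - {"x":0.9,"y":0,"z":-0.01,"ax":0,"ay":0,"az":0,"hand":8}
    - {"x":1.0,"y":0,"z":-0.01,"ax":0,"ay":0,"az":0,"hand":8}

```text
clock: 18.55
eef_pos: [512.3, 6.5, 78.0]
tcp_rot: [3.14, -0.0, 1.543]
contact_force: [4.7, -2.3, -4.1]
opening: 0.132
grasp_force: 35.6
```

Request:
drive_tool:
  plan:
    - {"x":0.03,"y":0,"z":0,"ax":0,"ay":0,"az":0,"hand":8}
    - {"x":0.06,"y":0,"z":0,"ax":0,"ay":0,"az":0,"hand":8}

```text
clock: 18.75
eef_pos: [512.5, 9.4, 78.0]
tcp_rot: [3.14, -0.0, 1.543]
contact_force: [4.9, -2.0, -2.6]
opening: 0.13
grasp_force: 35.6
```

Request:
drive_tool:
  plan:
    - {"x":0.02,"y":0.01,"z":0,"ax":0,"ay":0,"az":0,"hand":8}
    - {"x":0.03,"y":0.01,"z":0,"ax":0,"ay":0,"az":0,"hand":8}
    - {"x":0.03,"y":0.01,"z":0,"ax":0,"ay":0,"az":0,"hand":8}

```text
clock: 19.05
eef_pos: [512.5, 10.6, 78.0]
tcp_rot: [3.141, -0.0, 1.543]
contact_force: [3.4, -0.6, -1.6]
opening: 0.133
grasp_force: 35.9
```

Request:
drive_tool:
  plan:
    - {"x":0.02,"y":0,"z":0,"ax":0,"ay":0,"az":0,"hand":8}
    - {"x":0.02,"y":0,"z":0,"ax":0,"ay":0,"az":0,"hand":8}

```text
clock: 19.25
eef_pos: [512.5, 10.8, 78.0]
tcp_rot: [3.141, 0.001, 1.543]
contact_force: [3.4, -6.6, -0.8]
opening: 0.128
grasp_force: 35.9
```

The stop is felt at 65 mm of travel. I release and withdraw.

Request:
drive_tool:
  plan:
    - {"x":-0.01,"y":0,"z":0,"ax":0,"ay":0,"az":0,"hand":8}
    - {"x":-0.01,"y":0,"z":0,"ax":0,"ay":0,"az":0,"hand":35}
    - {"x":-0.01,"y":0,"z":0,"ax":0,"ay":0,"az":0,"hand":35}
    - {"x":-0.01,"y":0,"z":0,"ax":0,"ay":0,"az":0,"hand":35}
    - {"x":-0.01,"y":0,"z":-0.3,"ax":0,"ay":0,"az":0,"hand":35}
    - {"x":-0.01,"y":0,"z":-1.0,"ax":0,"ay":0,"az":0,"hand":35}
    - {"x":-0.01,"y":0,"z":-1.8,"ax":0,"ay":0,"az":0,"hand":35}
    - {"x":-0.01,"y":0,"z":-2.4,"ax":0,"ay":0,"az":0,"hand":35}

```text
clock: 20.05
eef_pos: [512.3, 11.0, 199.9]
tcp_rot: [3.141, -0.0, 1.543]
contact_force: [-0.6, -0.1, -0.1]
opening: 0.407
grasp_force: 0.0
```

Run:
```python
from h import *
import cv2
st()
P=[519.2,-69.5,-.0288]
c=imaging.camera_info('scene');b=imaging.grab_frame('scene')
print(((proj(c,np.r_[w(P,[(-10,80,93.5)]),[[547,-160.7,160]]])-[150,80]+.5)*3.5).round(0))
b=cv2.resize(b[80:245,150:320,::-1],None,fx=3.5,fy=3.5,interpolation=cv2.INTER_CUBIC)
cv2.imwrite('pics/c5.png',b)
```

```text
t 20.05 tcp [512.33  10.98 199.9 ] [ 3.1412e+00 -2.0000e-04  1.5429e+00] F [-0.61 -0.14 -0.06] T [-0.046 -0.026 -0.032] op 34.7 gf 0.0 q [0.018 0.213 1.903 0.    1.024 0.046]
[[414. 279.]
 [192.  59.]]
```

View pics/c5.png

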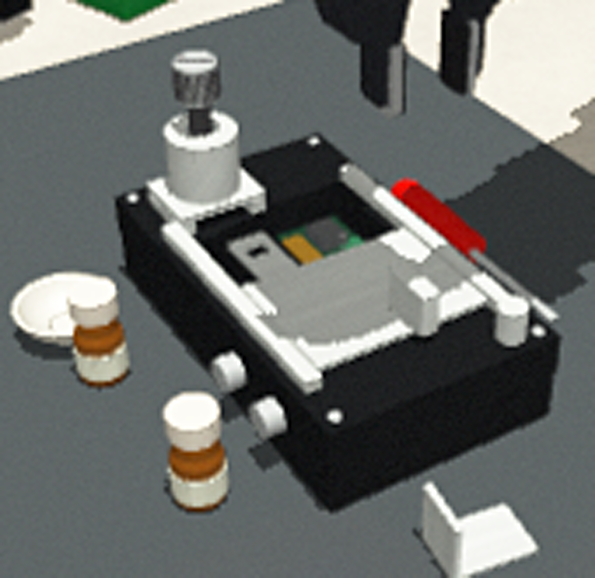

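The picture shows the cover open, with the tab at (415,285) where a full slide predicts it. The screw is parked out with its head top at (195,62), and the other objects look undisturbed.

```bash
python3 -c "
from rig import r
print(r.sign_off())"
```

```text
the job is handed in; nothing more can be done
None
```

The job is handed in: the captive screw is at its stop and stays parked about 20 mm out, the cover is fully open (65 mm to its stop), and nothing else was touched.

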